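# Show the expansion gap round a heating pipe

## Task

The hole for a radiator pipe has just been drilled in the floorboard sample and the ear defenders were left standing over it: hang them up by the headband over the bar of the display stand, cups hanging free on either side of the bar, and let go of them. Then take the longest of the three pipe offcuts out of the wooden block and lower it upright through the hole, without it ever touching the floor sample, until its lower end is about half-way down the space between the board and the counter. Finish while still holding the pipe there, steady, upright and centred in the hole, so that the customer sees an even gap all round it; leave everything else where it is.

Things in the scene. Friction and masses are not known exactly. Their poses are not given: they have to be found in the camera images.
- muffs_crown (a point): Middle of the ear defenders' padded crown, a level block 30 mm across the strap (x), 60 mm along the arch (y), 22 mm thick (z up): top 11 mm above, underside 11 mm below this point. Hung, it sits 17 mm above the bar's axis, and the bar passes under it along x: fingers closing along x then lie straight above the bar and must not reach below the pad's underside.
- bar_mid (a point): On the axis of the display stand's flat steel bar (25 mm wide in y, 12 mm thick), 199 mm above the counter; it runs along this point's x. Its free end, capped 29 x 16 mm, is 70 mm away towards -x (roughly towards the robot); the head of its post, 9 mm above the axis at most, 72 to 98 mm away towards +x. The headband can be slid over the free end, a cup on either side, then lowered.
- hole (a point): Centre of the mouth of the round 35 mm hole in the floorboard sample, level with the board's top, 87 mm above the counter; z up. Board 14 mm thick on 3 mm underlay (there the hole is 50 mm wide), then 70 mm of free space down to the counter.
- floor: Floor sample, fixed: wooden board 192 mm (x) by 260 mm (y) on two joist offcuts, 45 mm wide and 70 mm high, running along x at y = +-100 mm. Origin on the counter straight under the hole, same axes.
- stand: Display stand, fixed: foot plate (190 x 130 x 10 mm), post and bar. Origin on the counter straight under bar_mid, same axes.
- muffs: Ear defenders, grey cups, black band, rigid, 0.25 kg; axes as muffs_crown. Origin midway between the cups' flat bottoms, 183 mm below muffs_crown. Cups 72 mm (x) by 42 mm (y), 96 mm tall, at y = +-61 mm, 80 mm free between them; arch 180 mm wide overall, strap 22 mm. They start standing on their cups on the floor sample, within 10 mm of straight over the hole.
- pipe_center (a point): Half-way up the longest pipe offcut: a chromed steel pipe, 15 mm in diameter and 190 mm long, about 75 g, standing upright in one of the three sockets of the block; z along the pipe, up. Its top is 95 mm above this point.
- pipe_foot (a point): Centre of the lower end face of the longest pipe, 95 mm below pipe_center. In the block it is 15 mm above the counter.
- pipe: The longest pipe as a whole; origin at pipe_foot.
- block: Wooden sample block, fixed, 70 mm in x, 170 mm in y, 60 mm high, origin under its centre. Three vertical 16.8 mm sockets, 45 mm deep, at y = -55, 0 and +55 mm; a pipe offcut stands in each, in any order. The block and the display stand stand on opposite sides of the floor sample, either way round.
- pipe_b: Shorter pipe offcut of the same 15 mm pipe, 110 mm long, in the block; origin at its lower end, 15 mm above the counter. Leave.
- pipe_c: Shortest pipe offcut of the same 15 mm pipe, 90 mm long, in the block; origin at its lower end, 15 mm above the counter. Leave.
- plug: Round wooden plug sawn out of the hole, 33 mm across and 14 mm thick, lying on the board on the robot's side. Leave.
- pencil: Flat carpenter's pencil, 150 x 14 x 8 mm, lying on the board near its far edge. Leave.
- tape_measure: Tape measure, 72 x 42 x 62 mm high, on the counter between the robot and the floor sample. Leave.
- tape_roll: Roll of masking tape, 100 mm across, 38 mm high, on the counter beyond the floor sample. Leave.
- drill: Cordless drill with a hole saw lying on its side, about 240 x 190 x 66 mm, on the counter beyond the floor sample. Leave.
- cartridge: Sealant cartridge standing on the counter, 48 mm across, 290 mm high with its nozzle, beyond the floor sample to the left. Leave.
- collar: White pipe collar, a 55 mm ring, 8 mm high, on the counter between the robot and the floor sample. Leave.
Mind the look-alikes: they are no part of the job. What is shaped like the stand but green is not meant. Leave any red look-alike of the muffs alone.

How it is judged (in metres and radians):
On the way, in this order (a step that is already met when the one before it is completed fails the run):
1. the ear defenders hang by the headband over the bar, let go (contact force between muffs and stand above 0.8 N and contact force between muffs and the fingers below 0.05 N and contact force between muffs and floor below 0.05 N and x of muffs_crown in the frame of bar_mid between -0.06 and 0.075 m and z of muffs_crown in the frame of bar_mid between 0.008 and 0.03 m and y of muffs_crown in the frame of bar_mid between -0.03 and 0.03 m and angle between muffs_crown's own z axis and vertical below 0.35 rad), for 0.3 s.
2. the longest pipe is in the gripper, out of the block and above the board's level (height (world z) of pipe_foot above 0.09 m and contact force between the fingers and pipe above 1 N), for 0.1 s.
At the end, for the whole second after the job is handed in: Ear defenders hang still and released on the bar by the crown, tilted under 20 deg, clear of the floor sample; longest pipe held still in the gripper through the hole: lower end within 4 mm of its centre, tilt under 4 deg, 15 to 55 mm below the underlay, touching nothing of the floor sample (all of step 1 and linear speed of muffs below 0.05 m/s and horizontal distance between pipe_foot and hole below 0.004 m and angle between pipe_foot's own z axis and vertical below 0.07 rad and z of pipe_foot in the frame of hole between -0.072 and -0.032 m and contact force between the fingers and pipe above 1 N and contact force between pipe and floor below 0.05 N and linear speed of pipe below 0.01 m/s); the arm keeps its last pose, push and grip.
It fails at once if the pipe touches the floor sample (contact force between pipe and floor above 0.3 N).
It fails at once if the ear defenders are dropped (height (world z) of muffs_crown below 0.15 m).
It fails at once if the ear defenders are knocked over or turned on their side (angle between muffs_crown's own z axis and vertical above 0.8 rad).
It fails at once if something else on the counter or the board is disturbed (moved 20 mm) (distance of any of pipe_b, pipe_c, plug, pencil, tape_measure, tape_roll, drill, cartridge, collar from where it was at the start of the episode above 0.02 m).
It also fails if it takes over 72 s, if anything falls off the work surface, if the arm or the gripper's body presses on something with over 40 N, if the wrist force passes 120 N, or if a joint passes its speed limit or range.

## Robot

A 6-joint arm with a two-finger parallel gripper is mounted at the origin on the work surface. World frame = base frame: x ahead of the robot, y to its left, z up, the work surface at z = 0. Lengths are in m, angles in degrees, forces in N, time in s.
With the tool pointing down it reaches from about 0.375 to 0.9 m from the base axis. Payload 3.1 kg.
Tool frame: the origin (TCP) lies on the centre line of the jaws, within the pads' length; the fingertips stand 19 mm ahead of it and the grasp point (between the pads) is the TCP; z points along the fingers, y is the direction in which the jaws open and shut (so a half turn about z gives the same grasp; the last joint's range is limited). The gripper opens to 87 mm and grips with 3 to 60 N. Pads are 19 mm wide; open, the fingers measure 117 mm over their backs; the gripper's body (75 mm by 190 mm) begins 51 mm behind the grasp point.
Start: joints at [56.007, 30.224, 82.088, -0, 67.689, -10.227], TCP at [0.252, 0.572, 0.242] pointing down, gripper open.
Joint ranges: [-176.69, 176.69], [-43.24, 126.21], [12.49, 139.97], [-82, 262], [0, 151.66], [-163.58, 163.58]. Speed limits (degrees/s): [159.86, 159.86, 180, 180, 180, 180].

## Interface

Orientations are given as a 3x3 rotation matrix whose columns are the frame's x, y, z axes.
In Python, from rig import bot gives the robot as it stands.
- The arm moves only by the tool carry_out, never from a script. Its argument "targets" is a list of rows, each a list of 6 numbers: the shift along the tool's x, y, z each as a share of 200 mm, from -1 to 1, then the turn, a rotation vector about the tool's x, y, z each as a share of pi/2 rad, from -1 to 1. In form: [[dx, dy, dz, ax, ay, az], ...]. A call has 1 to 20 rows; each row is the pose to reach, as a shift and turn from the pose measured when the call began, along the tool's axes at that moment; what a row does not reach only later rows make up. A row lasts 1/8 s, in which the tool goes at most 62.5 mm and 10.7 degrees, less where a joint would pass 70% of its speed; a pose out of reach is approached as far as the arm can. A call with a number of a shift or a turn outside -1 to 1 is refused whole. A call with a gripper value outside its range is refused whole. "jaw" is the gripper's target within -1 to 1 (fully open at 1, half-way at 0, shut at -1), set as the call begins (left out, the last holds). The fingers move at their own pace and stop on an object; the grip force is fixed at half the most. Time passes only in rows, so rows that repeat a pose let the fingers close. It gives the time, the measured TCP pose, the force and the opening at its end, in the units of the state.
- bot.read_state(): the state, without advancing time (a new reading comes with each control period).
- bot.capture(name): name is "side" or "top" or "wrist"; returns the picture (384x512x3 uint8, blue, green, red); there is no depth.
- bot.camera_info(name): a dict with "camera_matrix" (3x3 intrinsics, pixels), "view" (4x4, takes a point from world to camera coordinates); the wrist camera has in their place "mount" (4x4, takes a point from camera to tool coordinates, whose origin is the TCP and whose axes are the flange's). Camera axes: x right, y down, z forward; pixel columns grow to the right and rows downward; lengths in m; the calibration is good to about 2 mm. A picture is of the moment at which its call begins: read the wrist's pose just before it. camera_info takes no time and is no camera call.
- bot.hand_in(): hands the job in, once; it reports no verdict.
The state is a dict: "time_s": time; "joint_positions": joint angles; "qvel": joint speeds; "tau": joint torques, N m; "position": TCP position; "tcp_rot": TCP orientation; "force": force on the tool from outside, world axes, zero at the start; "moment": the same for the moment, N m; "opening": opening from 0.0 (shut) to 1.0 (fully open).
Only numpy, scipy, OpenCV 4.12 (cv2) and the standard library are available. Lean on these libraries where they do the work, as an engineer would, in place of code of your own. Each camera call takes 0.05 s, during which the arm holds its last target.

## Working session

There is one attempt and no reset: what is moved stays moved. The work goes in short steps, Python scripts to look and compute and a tool call to move; the robot and the scene stay as the last step left them, time stands still between calls to the robot, and variables do not carry over. Pictures are saved under pics/ and viewed, and the job is handed in when it is done.

Besides the shell and the picture viewer there is one more tool, called after "Emit:" by a JSON object that holds its "method" and its "body". carry_out: Moves the arm, as the interface text tells. Shift numbers are shares of 200 mm and turn numbers shares of pi/2 rad, none past 1 either way. Its arguments: {"type":"object","properties":{"targets":{"type":"array"},"jaw":{"type":"number"}},"required":["targets"]}

```bash
ls; mkdir -p pics; python3 - <<'E'
from rig import bot
import cv2,numpy as np
np.set_printoptions(precision=4,suppress=True)
for n in ("side","top","wrist"):
    cv2.imwrite(f"pics/a_{n}.png",bot.capture(n)); print(n,bot.camera_info(n))
print(bot.read_state())
E
```

```text
pics
side {'camera_matrix': array([[464.5043,   0.    , 261.8366],
       [  0.    , 464.5043, 193.383 ],
       [  0.    ,   0.    ,   1.    ]]), 'view': array([[ 0.7635, -0.6458, -0.0056, -0.3921],
       [-0.325 , -0.3767, -0.8675,  0.312 ],
       [ 0.5581,  0.6641, -0.4974,  1.018 ],
       [ 0.    ,  0.    ,  0.    ,  1.    ]])}
top {'camera_matrix': array([[355.4137,   0.    , 250.6542],
       [  0.    , 355.4137, 191.3754],
       [  0.    ,   0.    ,   1.    ]]), 'view': array([[ 0.0127, -0.9999, -0.0057, -0.0073],
       [-0.9862, -0.0116, -0.1652,  0.5027],
       [ 0.1651,  0.0077, -0.9862,  1.0967],
       [ 0.    ,  0.    ,  0.    ,  1.    ]])}
wrist {'camera_matrix': array([[330.2564,   0.    , 260.6572],
       [  0.    , 330.2564, 193.8753],
       [  0.    ,   0.    ,   1.    ]]), 'mount': array([[-0.0009, -0.9648, -0.263 ,  0.0713],
       [ 1.    , -0.0011,  0.0006, -0.0011],
       [-0.0009, -0.263 ,  0.9648, -0.1433],
       [ 0.    ,  0.    ,  0.    ,  1.    ]])}
{'time_s': 0.15, 'joint_positions': array([ 56.0067,  30.2659,  82.1396,  -0.002 ,  67.6884, -10.2279]), 'qvel': array([-0.021 , -0.1299, -0.193 ,  0.0396, -0.0416,  0.0158]), 'tau': array([ -0.0002, -44.0433, -17.6842,   0.0633,   0.0553,  -0.0001]), 'position': array([0.2516, 0.5716, 0.2408]), 'tcp_rot': array([[-0.9152,  0.403 , -0.0009],
       [ 0.403 ,  0.9152, -0.0014],
       [ 0.0003, -0.0016, -1.    ]]), 'force': array([-0.3587,  0.4784,  0.8371]), 'moment': array([ 0.0095,  0.0061, -0.0017]), 'opening': 0.998040262258952}
```

View pics/a_side.png

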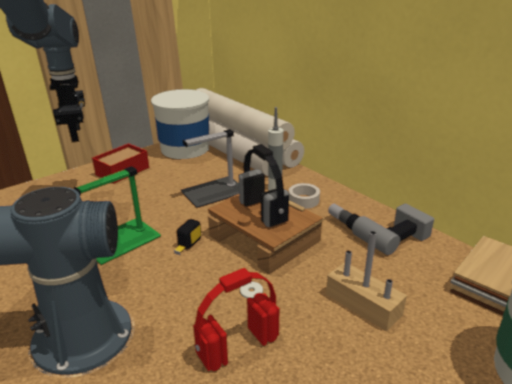

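View pics/a_top.png

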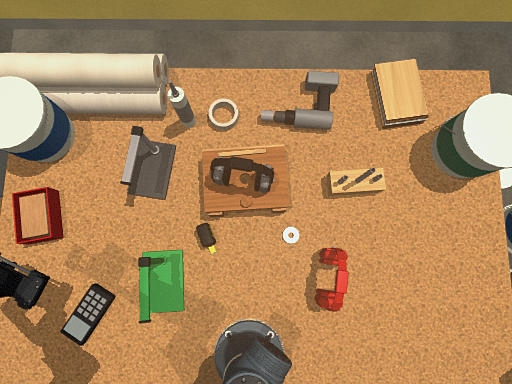

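View pics/a_wrist.png

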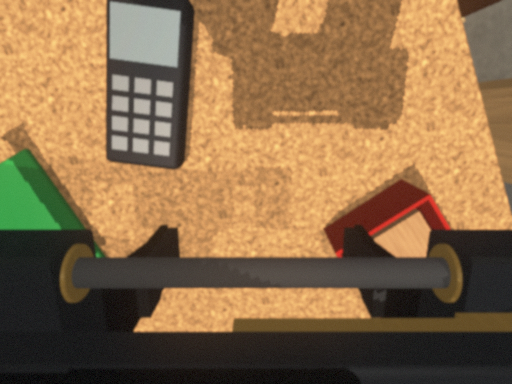

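The side view shows the muffs on the floor sample at about (265,185), the grey stand at (215,165) to the left of it, and the block at (365,290) to the right, with the longest pipe in the middle socket. In the top view the stand is at (145,160), the muffs at (242,177) and the block at (357,181). I'll enlarge these areas.

```bash
cat > h.py <<'E'
from rig import bot
import cv2,numpy as np
np.set_printoptions(precision=4,suppress=True)
def bp(cam,u,v,z,st=None):
    ci=bot.camera_info(cam);K=ci["camera_matrix"]
    if cam=="wrist":
        T=np.eye(4);T[:3,:3]=st["tcp_rot"];T[:3,3]=st["position"];C=T@ci["mount"]
    else: C=np.linalg.inv(ci["view"])
    d=C[:3,:3]@np.linalg.inv(K)@[u,v,1];o=C[:3,3]
    return o+d*(z-o[2])/d[2]
def proj(cam,p,st=None):
    ci=bot.camera_info(cam);K=ci["camera_matrix"]
    if cam=="wrist":
        T=np.eye(4);T[:3,:3]=st["tcp_rot"];T[:3,3]=st["position"];V=np.linalg.inv(T@ci["mount"])
    else: V=ci["view"]
    q=V[:3,:3]@p+V[:3,3];q=K@q;return q[:2]/q[2]
def crop(img,x0,y0,x1,y1,s,name):
    c=cv2.resize(img[y0:y1,x0:x1],None,fx=s,fy=s,interpolation=cv2.INTER_CUBIC)
    for u in range((x0+9)//10*10,x1,10):
        X=int((u-x0+.5)*s);L=10 if u%50 else 20;cv2.line(c,(X,0),(X,L),(0,0,255),1)
        if u%20==0: cv2.putText(c,str(u),(X-12,L+12),0,.4,(0,0,255),1)
    for v in range((y0+9)//10*10,y1,10):
        Y=int((v-y0+.5)*s);cv2.line(c,(0,Y),(10,Y),(0,0,255),1)
        if v%20==0: cv2.putText(c,str(v),(12,Y+4),0,.4,(0,0,255),1)
    cv2.imwrite(name,c)
def tr(st,p,R=None):
    "shares to reach TCP p, rot R"
    from scipy.spatial.transform import Rotation as Ro
    A=st["tcp_rot"];d=A.T@(np.asarray(p)-st["position"])/.2
    a=np.zeros(3) if R is None else Ro.from_matrix(A.T@R).as_rotvec()/(np.pi/2)
    return np.r_[d,a]
E
python3 - <<'E'
from h import *
im=cv2.imread("pics/a_top.png")
crop(im,115,120,185,205,7,"pics/b1.png")
crop(im,195,135,300,220,7,"pics/b2.png")
crop(im,320,155,395,205,9,"pics/b3.png")
E
```

```text
(no output)
```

View pics/b1.png

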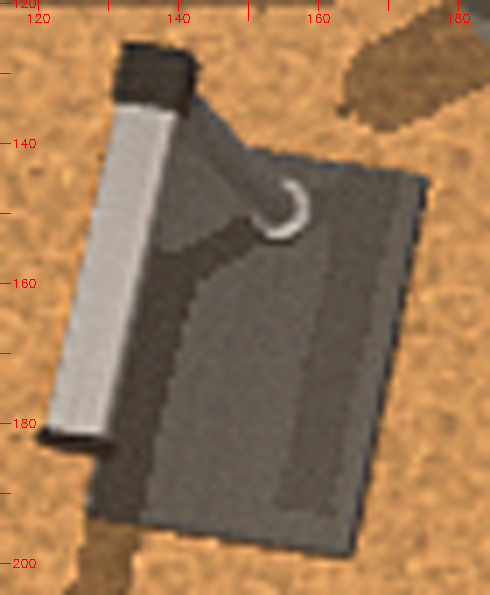

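View pics/b2.png

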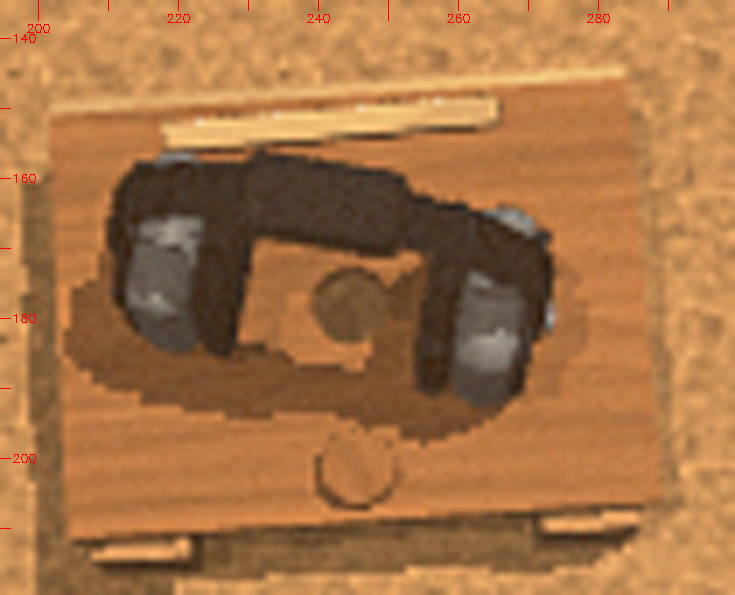

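View pics/b3.png

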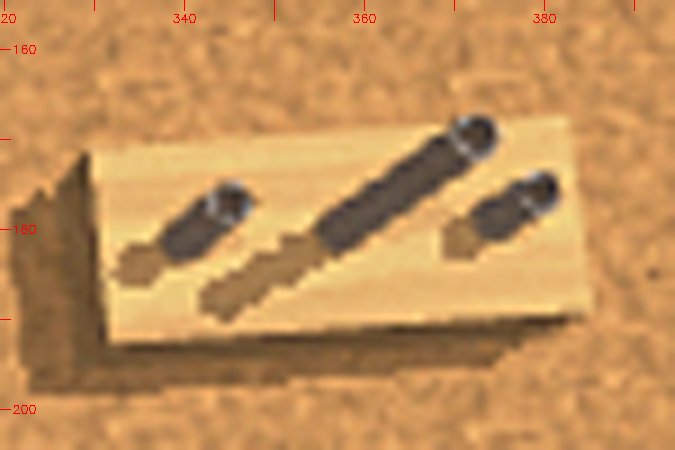

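```bash
python3 - <<'E'
from h import *
t=lambda u,v,z:bp("top",u,v,z)[:2]
print("bar far L/R",t(131,134.5,.205),t(140,135.5,.205)," near",t(121.3,180.5,.205),t(130.5,182,.205),"cap near",t(120.5,182.5,.207),t(130.5,184,.207))
print("post head",t(132,125.5,.208),t(142.5,128,.208),t(141.5,135,.208))
for c in [(172,146),(175,144),(128.5,192.5),(165,198.5)]: print("foot",t(*c,.01))
print("hole",t(244.3,178,.087), t(244.5,171.5,.087),t(244.5,184,.087),t(238.5,178,.087),t(250,178,.087))
for c in [(202,150),(284.5,145),(289,206),(204.5,211)]: print("board",t(*c,.087))
print("board d", [np.linalg.norm(t(202,150,.087)-t(284.5,145,.087))])
for c in [(231,157),(253,160.5),(251,171),(229.5,168.5)]: print("crown",t(*c,.281))
print("pipe top",t(372.2,169.5,.205),"b",t(345,177,.125),"c",t(379.5,175.5,.105), t(379.5,175.5,.125),t(345,177,.105))
for c in [(329.5,171.5),(382,167.5),(385,189.5),(331,192.5)]: print("block",t(*c,.06))
E
```

```text
bar far L/R [0.634  0.3369] [0.6314 0.3113]  near [0.5017 0.3546] [0.4977 0.3289] cap near [0.4956 0.3557] [0.4918 0.3279]
post head [0.6595 0.3348] [0.6524 0.3046] [0.6319 0.3062]
foot [0.66   0.2661]
foot [0.6671 0.2564]
foot [0.4996 0.402 ]
foot [0.481  0.2804]
hole [0.5369 0.0187] [0.5575 0.0184] [0.518  0.0178] [0.5367 0.0366] [0.5371 0.0011]
board [0.625  0.1528]
board [ 0.6441 -0.1059]
board [ 0.4513 -0.1191]
board [0.4329 0.1384]
board d [np.float64(0.2594837678099806)]
crown [0.5515 0.0485]
crown [ 0.5429 -0.008 ]
crown [ 0.5153 -0.0032]
crown [0.5212 0.0517]
pipe top [ 0.5406 -0.3372] b [ 0.5356 -0.2825] c [ 0.5457 -0.3926] [ 0.5414 -0.3854] [ 0.5398 -0.2878]
block [ 0.5667 -0.251 ]
block [ 0.5816 -0.418 ]
block [ 0.5107 -0.424 ]
block [ 0.4991 -0.2541]
```

```bash
python3 - <<'E'
from h import *
st=bot.read_state()
yw=np.deg2rad(-7.6);y=np.array([np.cos(yw),np.sin(yw),0]);z=np.array([0,0,-1.]);R=np.c_[np.cross(y,z),y,z]
print(tr(st,(.52,.022,.40),R)*1)
E
```

```text
[-2.3355 -1.9752 -0.7934 -0.001   0.0005  0.8204]
```

Emit:
{"method": "carry_out", "body": {"targets": [[-0.1,-0.1,-0.8,0,0,0],[-0.3,-0.3,-0.8,0,0,0],[-0.6,-0.6,-0.8,0,0,0],[-0.8,-0.8,-0.8,0,0,0],[-1,-1,-0.8,0,0,0],[-1,-1,-0.8,0,0,0],[-1,-1,-0.8,0,0,0]], "jaw": 1}}

```text
time_s: 1.02
position: [0.3553, 0.3055, 0.4015]
tcp_rot: [[-0.913, 0.408, -0.0], [0.408, 0.913, -0.002], [-0.001, -0.002, -1.0]]
force: [-0.7, 0.2, -1.3]
opening: 0.995
```

Emit:
{"method": "carry_out", "body": {"targets": [[-0.3,-0.3,0,0,0,0.1],[-0.6,-0.6,0,0,0,0.2],[-0.8,-0.8,0,0,0,0.3],[-1,-0.9,0,0,0,0.4],[-1,-0.9,0,0,0,0.5],[-1,-0.9,0,0,0,0.6],[-1,-0.9,0,0,0,0.7],[-1,-0.9,0,0,0,0.82],[-1,-0.9,0,0,0,0.82]]}}

```text
time_s: 2.15
position: [0.4643, 0.0606, 0.4015]
tcp_rot: [[0.134, 0.991, -0.001], [0.991, -0.134, -0.001], [-0.001, -0.001, -1.0]]
force: [0.3, -0.4, -0.3]
opening: 1.002
```

```bash
cat > R.py <<'E'
from h import *
def RY(d):
    yw=np.deg2rad(d);y=np.array([np.cos(yw),np.sin(yw),0]);z=np.array([0,0,-1.]);return np.c_[np.cross(y,z),y,z]
E
python3 - <<'E'
from R import *
st=bot.read_state();print(st)
print(tr(st,(.533,.022,.40),RY(-7.6)))
cv2.imwrite("pics/c_w.png",bot.capture("wrist"))
E
```

```text
{'time_s': 2.15, 'joint_positions': array([-6.2389,  8.1691, 89.9534, -0.0673, 81.92  ,  1.4716]), 'qvel': array([-0.2718, -0.2825,  0.125 ,  0.0316,  0.0841, -2.5346]), 'tau': array([ -0.0871, -28.056 , -20.6719,   0.0743,   0.0257,   0.317 ]), 'position': array([0.4643, 0.0606, 0.4015]), 'tcp_rot': array([[ 0.134 ,  0.991 , -0.0009],
       [ 0.991 , -0.134 , -0.0011],
       [-0.0012, -0.0007, -1.    ]]), 'force': array([ 0.28  , -0.3717, -0.3204]), 'moment': array([-0.1229,  0.1087, -0.0384]), 'opening': 1.0019964945871613}
[-0.1451  0.3661  0.0073 -0.0005  0.0008 -0.0011]
```

View pics/c_w.png

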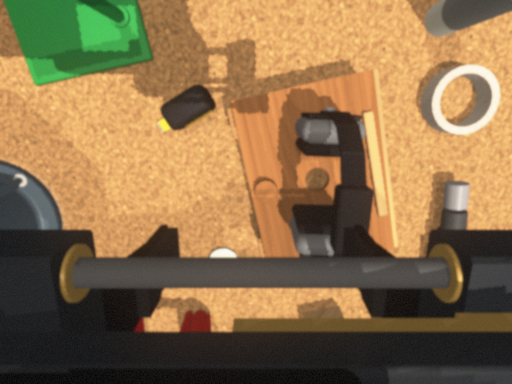

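Emit:
{"method": "carry_out", "body": {"targets": [[-0.2,0.15,0,0,0,0],[-0.4,0.35,0,0,0,0],[-0.4,0.35,0,0,0,0],[-0.4,0.35,0,0,0,0]]}}

```text
time_s: 2.7
position: [0.5226, -0.0276, 0.4011]
tcp_rot: [[0.132, 0.991, -0.002], [0.991, -0.132, -0.0], [-0.0, -0.002, -1.0]]
force: [-0.5, -0.7, 0.8]
opening: 0.996
```

```bash
python3 - <<'E'
from R import *
st=bot.read_state();print(st['position'],st['qvel'])
im=bot.capture("wrist");cv2.imwrite("pics/d_w.png",im)
crop(im,180,40,330,240,3,"pics/d_c.png")
E
```

```text
[ 0.5226 -0.0276  0.4011] [ 1.026  -1.1346  0.7617 -0.0603 -0.0681  0.3669]
```

View pics/d_c.png

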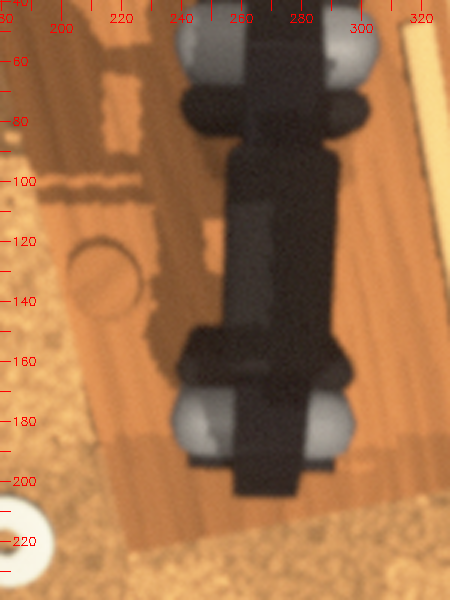

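```bash
python3 - <<'E'
from R import *
st=bot.read_state()
b=lambda u,v,z:bp("wrist",u,v,z,st)[:2]
A=b(256.5,90,.281);B=b(291.5,90,.281);C=b(254,150,.281);D=b(289.5,150,.281)
print(A,B,C,D)
m1=(A+B)/2;m2=(C+D)/2;d=m1-m2;print("yaw",np.degrees(np.arctan2(-d[0],d[1])))
for v in (95,110,130,145): pass
for uv in [(213,130),]: print("plug",b(*uv,.101))
# predict the outline for given pose
import itertools
for yw in (-7.6,-10.3):
  c=np.array([.533,.022,.27]);t=np.deg2rad(yw);X=np.array([np.cos(t),np.sin(t),0]);Y=np.array([-np.sin(t),np.cos(t),0]);
  print(yw,[proj("wrist",c+sx*.015*X+sy*.03*Y+np.array([0,0,.011]),st) for sx in(-1,1) for sy in (1,-1)])
  print([proj("wrist",c+sx*.036*X+sy*.061*Y+np.array([0,0,-.087]),st) for sx in(-1,1) for sy in (1,-1)])
E
```

```text
[0.5299 0.0535] [0.5563 0.05  ] [0.5217 0.0085] [0.5498 0.0048]
yaw -9.223824877617862
plug [0.4646 0.0184]
-7.6 [array([246.379 ,  91.1486]), array([247.1949, 168.6421]), array([285.7195,  91.1603]), array([284.2201, 168.6631])]
[array([229.662 ,  63.0753]), array([232.3063, 179.3659]), array([299.956 ,  63.0891]), array([296.5214, 179.4048])]
-10.3 [array([248.2453,  90.2246]), array([245.4608, 167.7411]), array([287.5301,  92.1755]), array([282.4405, 169.4801])]
[array([232.4707,  61.3749]), array([229.7416, 177.8268]), array([302.665 ,  64.9277]), array([293.8836, 180.8196])]
```

```bash
python3 - <<'E'
from R import *
im=cv2.imread("pics/d_w.png")
im=np.clip((im.astype(float)/255)**.45*255*1.2-40,0,255).astype(np.uint8)
crop(im,210,30,330,220,4,"pics/d_c2.png")
E
```

```text
(no output)
```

View pics/d_c2.png

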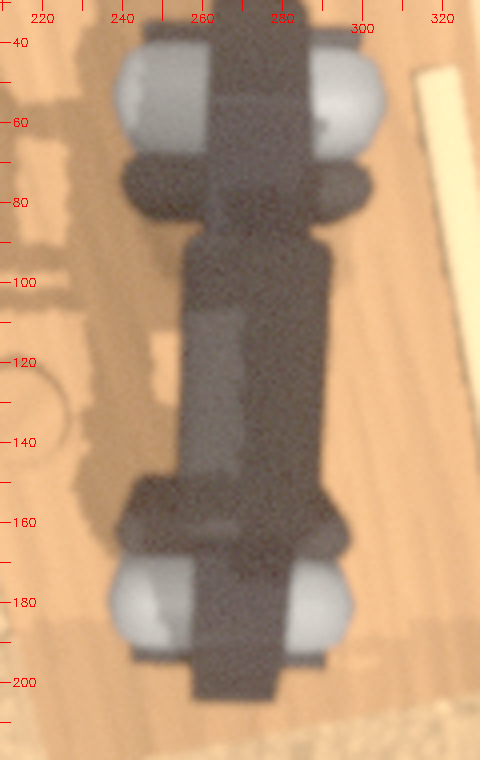

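```bash
python3 - <<'E'
from R import *
st=bot.read_state()
b=lambda u,v,z:bp("wrist",u,v,z,st)[:2]
for u,v in [(273.5,90),(272.8,122),(271.5,150),(270.5,165)]: print(b(u,v,.275))
m=[b(271.2,75,.16),b(268,160,.16)];print("cushions",m,np.mean(m,0))
m=[b(271.7,55,.17),b(267.7,182,.17)];print("cups",m,np.mean(m,0))
im=cv2.imread("pics/a_side.png");crop(im,225,135,330,270,5,"pics/e1.png");crop(im,170,120,250,210,6,"pics/e2.png")
E
```

```text
[0.5429 0.052 ]
[0.5394 0.0279]
[0.5356 0.0058]
[ 0.5333 -0.0064]
cushions [array([0.547 , 0.0719]), array([ 0.5317, -0.0211])] [0.5394 0.0254]
cups [array([0.5496, 0.0908]), array([ 0.5281, -0.045 ])] [0.5389 0.0229]
```

View pics/e1.png

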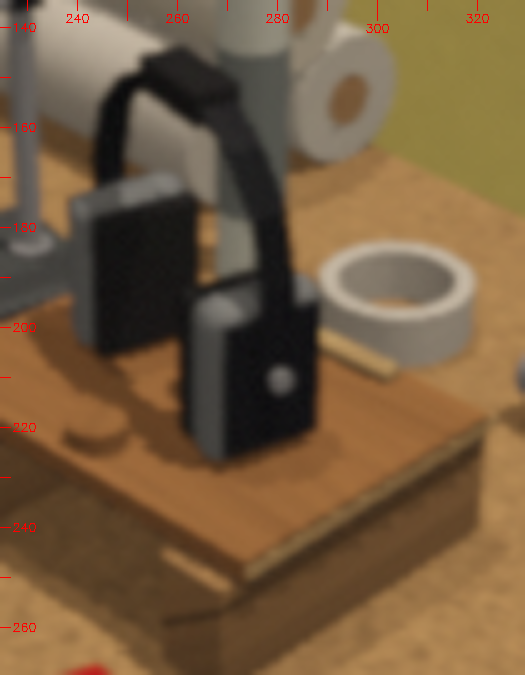

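View pics/e2.png

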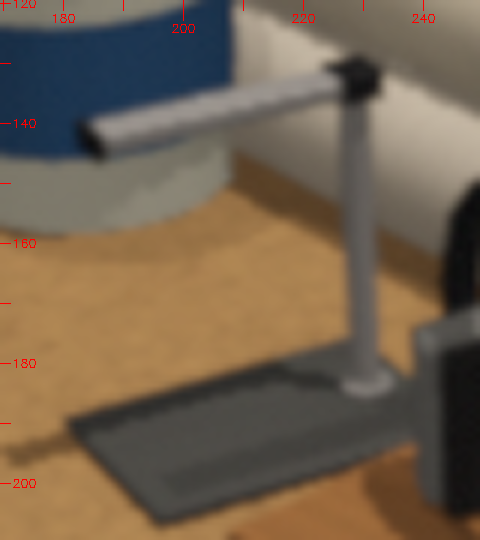

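```bash
python3 - <<'E'
from R import *
st=bot.read_state()
s0=dict(position=np.array([.4643,.0606,.4015]),tcp_rot=np.array([[ 0.134 ,  0.991 , -0.0009],
       [ 0.991 , -0.134 , -0.0011],[-0.0012, -0.0007, -1.    ]]))
print(bp("wrist",317,179,.087,s0))
print(tr(st,(.538,.023,.282),RY(-9.3)))
E
```

```text
[0.5393 0.0179 0.087 ]
[ 0.2591  0.0459  0.5964 -0.0012  0.0004  0.0197]
```

Emit:
{"method": "carry_out", "body": {"targets": [[0.15,0.03,0,0,0,0.02],[0.26,0.046,0.05,0,0,0.02],[0.26,0.046,0.2,0,0,0.02],[0.26,0.046,0.35,0,0,0.02],[0.26,0.046,0.48,0,0,0.02],[0.26,0.046,0.56,0,0,0.02],[0.26,0.046,0.59,0,0,0.02],[0.26,0.046,0.595,0,0,0.02]]}}

```text
time_s: 3.75
position: [0.5378, 0.0239, 0.2826]
tcp_rot: [[0.161, 0.987, -0.002], [0.987, -0.161, -0.0], [-0.001, -0.002, -1.0]]
force: [-0.7, 0.8, -0.4]
opening: 0.999
```

```bash
python3 - <<'E'
from R import *
st=bot.read_state();print(st['position'],st['force'])
im=bot.capture("wrist");cv2.imwrite("pics/f_w.png",im)
im=bot.capture("side");crop(im,200,60,340,220,5,"pics/f_s.png")
E
```

```text
[0.5378 0.0239 0.2826] [-0.6708  0.7527 -0.3623]
```

View pics/f_w.png

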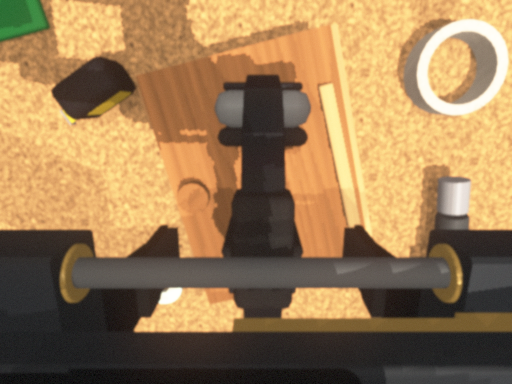

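View pics/f_s.png

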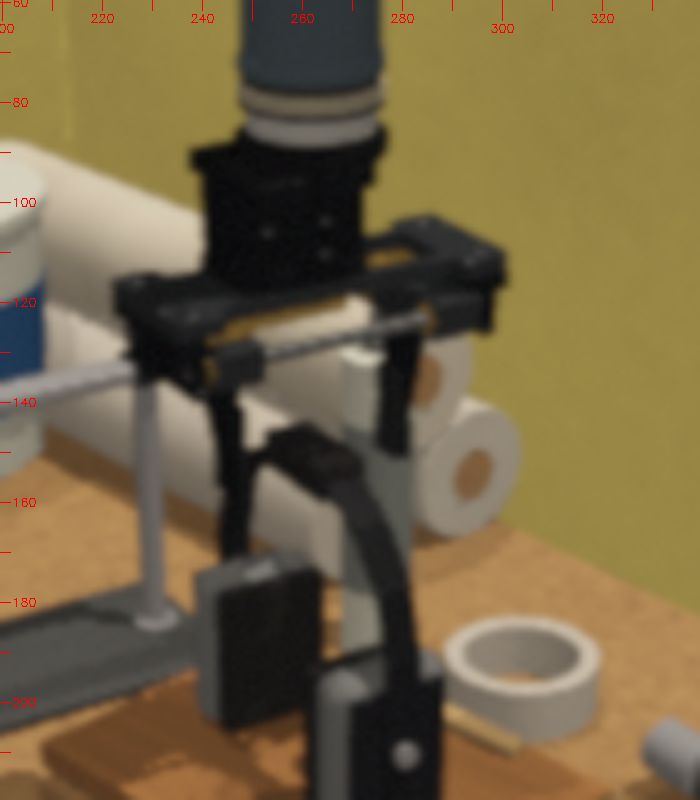

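The wrist view shows the crown (column 264) centred between the fingers (178 to 345), and the strap runs square to the jaws. I'll close on it.

Emit:
{"method": "carry_out", "body": {"targets": [[0,0,0,0,0,0],[0,0,0,0,0,0],[0,0,0,0,0,0],[0,0,0,0,0,0],[0,0,0,0,0,0],[0,0,0,0,0,0]], "jaw": -1}}

```text
time_s: 4.6
position: [0.5383, 0.0235, 0.283]
tcp_rot: [[0.161, 0.987, -0.001], [0.987, -0.161, -0.001], [-0.001, -0.001, -1.0]]
force: [0.1, 0.7, -0.3]
opening: 0.404
```

Emit:
{"method": "carry_out", "body": {"targets": [[0,0,-0.05,0,0,0],[0,0,-0.15,0,0,0],[0,0,-0.3,0,0,0],[0,0,-0.45,0,0,0],[0,0,-0.6,0,0,0],[0,0,-0.75,0,0,0],[0,0,-0.82,0,0,0],[0,0,-0.82,0,0,0]]}}

```text
time_s: 5.6
position: [0.5385, 0.0235, 0.4477]
tcp_rot: [[0.161, 0.987, 0.001], [0.987, -0.161, -0.001], [-0.001, 0.001, -1.0]]
force: [1.2, 0.7, -2.8]
opening: 0.342
```

```bash
python3 - <<'E'
from R import *
st=bot.read_state();print(st['position'],st['force'],st['opening']*87)
cv2.imwrite("pics/g_s.png",bot.capture("side"))
im=bot.capture("top");cv2.imwrite("pics/g_t.png",im);crop(im,195,135,300,220,7,"pics/g_t2.png")
E
```

```text
[0.5385 0.0235 0.4477] [ 1.2097  0.6682 -2.7766] 29.737538157500676
```

View pics/g_s.png

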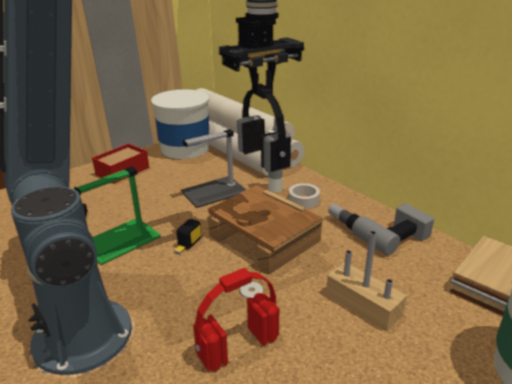

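View pics/g_t2.png

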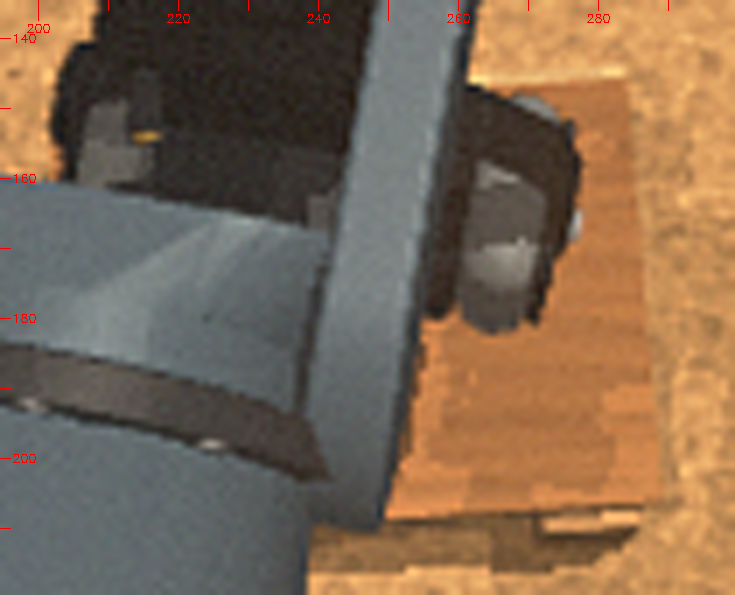

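```bash
python3 - <<'E'
from R import *
st=bot.read_state()
print(proj("side",np.array([.494,.342,.199])),proj("side",np.array([.632,.324,.205])),proj("side",np.array([.649,.321,0.01])))
print(tr(st,(.562,.333,.4477),RY(-7.6)), tr(st,(.562,.333,.4477),RY(-7.6))*200)
E
```

```text
[184.4348 144.3685] [224.2808 132.8737] [231.4339 185.0358]
[ 1.5461 -0.1301 -0.0107 -0.0021  0.0004 -0.0188] [309.2246 -26.0203  -2.1337  -0.4239   0.0738  -3.7632]
```

Emit:
{"method": "carry_out", "body": {"targets": [[0.05,0,-0.03,0,0,0],[0.15,-0.01,-0.06,0,0,0],[0.3,-0.02,-0.06,0,0,-0.005],[0.45,-0.04,-0.06,0,0,-0.01],[0.6,-0.05,-0.06,0,0,-0.015],[0.75,-0.06,-0.06,0,0,-0.02],[0.9,-0.08,-0.06,0,0,-0.02],[1.0,-0.1,-0.06,0,0,-0.02],[1.0,-0.13,-0.06,0,0,-0.02]]}}

```text
time_s: 6.82
position: [0.5441, 0.2263, 0.4569]
tcp_rot: [[0.128, 0.992, -0.005], [0.992, -0.128, -0.001], [-0.001, -0.005, -1.0]]
force: [-0.1, -0.7, -2.4]
opening: 0.339
```

```bash
python3 - <<'E'
from R import *
st=bot.read_state()
print(tr(st,(.562,.333,.45),RY(-7.6)))
E
```

```text
[ 0.5405  0.0207  0.0335 -0.0029  0.0009  0.0025]
```

Emit:
{"method": "carry_out", "body": {"targets": [[0.1,0,0,-0.003,0.001,0.0025],[0.25,0.02,0,-0.003,0.001,0.0025],[0.4,0.02,0,-0.003,0.001,0.0025],[0.5,0.02,0,-0.003,0.001,0.0025],[0.54,0.02,0,-0.003,0.001,0.0025],[0.54,0.02,0,-0.003,0.001,0.0025],[0.54,0.02,0,-0.003,0.001,0.0025]]}}

```text
time_s: 7.7
position: [0.5619, 0.3321, 0.4568]
tcp_rot: [[0.133, 0.991, 0.0], [0.991, -0.133, -0.0], [-0.0, 0.0, -1.0]]
force: [-0.4, 0.0, -1.5]
opening: 0.342
```

```bash
python3 - <<'E'
from R import *
st=bot.read_state();print(st['position'],st['force'])
im=bot.capture("wrist");cv2.imwrite("pics/i_w.png",im)
im=bot.capture("side");crop(im,150,20,290,180,5,"pics/i_s.png")
E
```

```text
[0.5619 0.3321 0.4568] [-0.4191  0.0136 -1.458 ]
```

View pics/i_w.png

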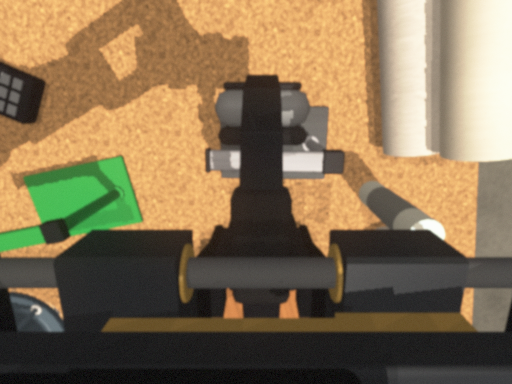

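View pics/i_s.png

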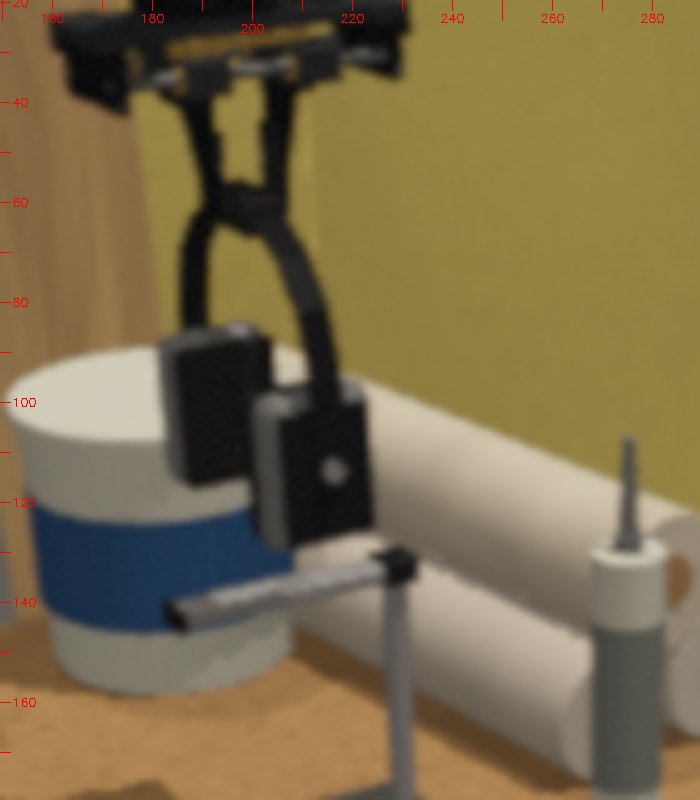

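```bash
python3 - <<'E'
from R import *
st=bot.read_state()
print(bp("wrist",262,161,.205,st),bp("wrist",206,160,.199,st),proj("side",np.array([.562,.333,.199])))
E
```

```text
[0.5645 0.3362 0.205 ] [0.4966 0.3456 0.199 ] [204.5815 139.4689]
```

Emit:
{"method": "carry_out", "body": {"targets": [[0,0,0.1,0,0,0],[0,0,0.25,0,0,0],[0,0,0.4,0,0,0],[0,0,0.55,0,0,0],[0,0,0.7,0,0,0],[0,0,0.85,0,0,0],[0,0,0.95,0,0,0],[0,0,1.0,0,0,0],[0,0,1.0,0,0,0]]}}

```text
time_s: 8.93
position: [0.5619, 0.3317, 0.2567]
tcp_rot: [[0.134, 0.991, -0.001], [0.991, -0.134, -0.001], [-0.001, -0.0, -1.0]]
force: [-0.5, -0.5, -0.2]
opening: 0.342
```

```bash
python3 - <<'E'
from R import *
st=bot.read_state();print(st['position'],st['force'])
im=bot.capture("side");crop(im,150,60,290,220,5,"pics/j_s.png")
im=bot.capture("wrist");cv2.imwrite("pics/j_w.png",im)
E
```

```text
[0.5619 0.3317 0.2567] [-0.4932 -0.4594 -0.2341]
```

View pics/j_s.png

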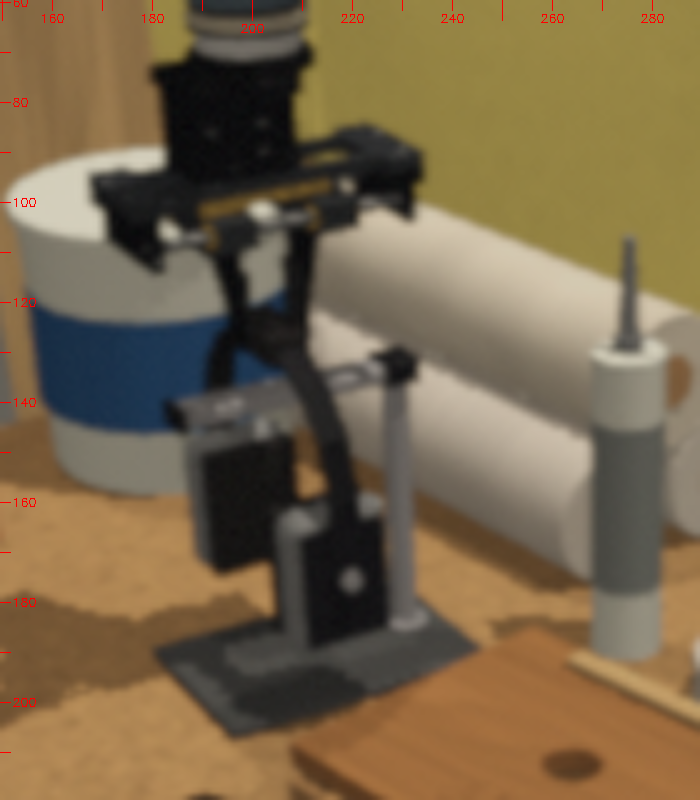

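View pics/j_w.png

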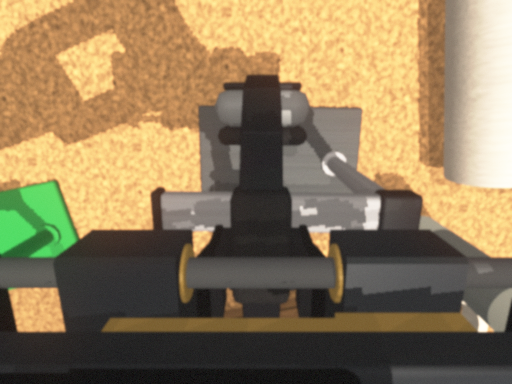

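Emit:
{"method": "carry_out", "body": {"targets": [[0.01,0,0.04,0,0,0],[0.01,0,0.08,0,0,0],[0.01,0,0.11,0,0,0],[0.01,0,0.125,0,0,0],[0.01,0,0.125,0,0,0]]}}

```text
time_s: 9.65
position: [0.5631, 0.3342, 0.233]
tcp_rot: [[0.134, 0.991, 0.002], [0.991, -0.134, 0.001], [0.001, 0.002, -1.0]]
force: [1.3, 0.2, -2.1]
opening: 0.341
```

Emit:
{"method": "carry_out", "body": {"targets": [[0,0,0.008,0,0,0],[0,0,0.014,0,0,0],[0,0,0.014,0,0,0]]}}

```text
time_s: 10.02
position: [0.5633, 0.3343, 0.2326]
tcp_rot: [[0.133, 0.991, 0.004], [0.991, -0.133, 0.001], [0.002, 0.004, -1.0]]
force: [-2.2, -0.9, 8.1]
opening: 0.346
```

Emit:
{"method": "carry_out", "body": {"targets": [[0,0,0,0,0,0],[0,0,0,0,0,0],[0,0,0,0,0,0],[0,0,0,0,0,0]], "jaw": 0.1}}

```text
time_s: 10.52
position: [0.5633, 0.3343, 0.2323]
tcp_rot: [[0.133, 0.991, 0.004], [0.991, -0.133, 0.001], [0.002, 0.004, -1.0]]
force: [-0.2, -0.1, -0.5]
opening: 0.547
```

```bash
python3 - <<'E'
from R import *
st=bot.read_state();print(st['position'],st['force'],st['opening'],st['tcp_rot'])
im=bot.capture("side");crop(im,150,60,290,220,5,"pics/k_s.png")
im=bot.capture("wrist");cv2.imwrite("pics/k_w.png",im)
E
```

```text
[0.5633 0.3343 0.2323] [-0.1573 -0.0994 -0.4548] 0.5468172510785434 [[ 0.1334  0.991   0.0039]
 [ 0.9911 -0.1334  0.0011]
 [ 0.0016  0.0037 -1.    ]]
```

View pics/k_s.png

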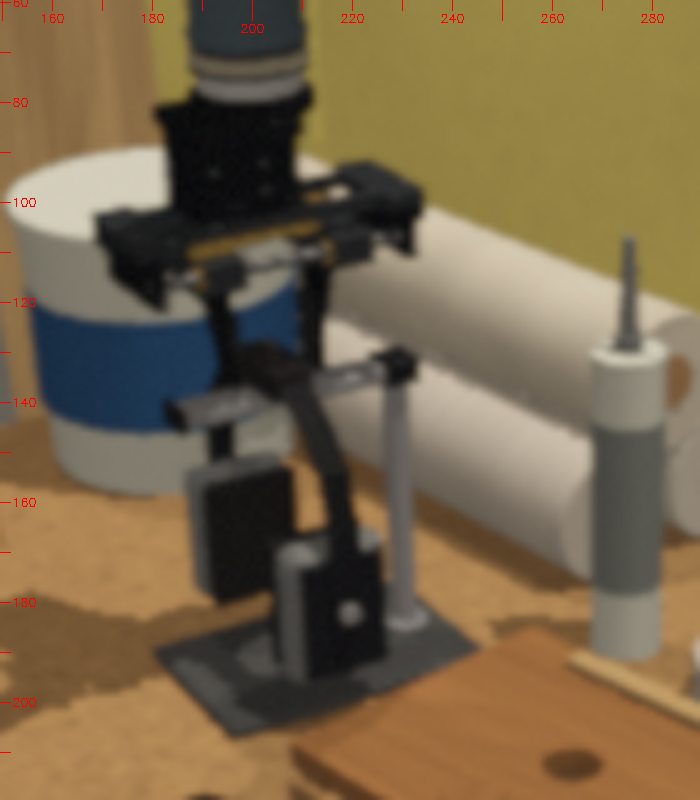

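View pics/k_w.png

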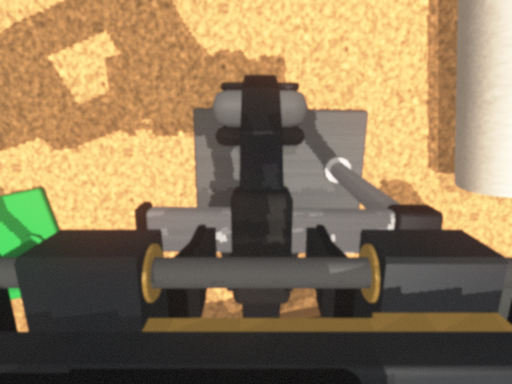

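Emit:
{"method": "carry_out", "body": {"targets": [[0,0,-0.05,0,0,0],[0,0,-0.1,0,0,0],[0,0,-0.2,0,0,0],[0,0,-0.4,0,0,0],[0,0,-0.6,0,0,0],[0,0,-0.7,0,0,0],[0,0,-0.7,0,0,0]]}}

```text
time_s: 11.5
position: [0.5637, 0.3345, 0.3755]
tcp_rot: [[0.133, 0.991, 0.01], [0.991, -0.133, 0.003], [0.005, 0.009, -1.0]]
force: [-0.1, -0.7, -0.2]
opening: 0.552
```

```bash
python3 - <<'E'
from R import *
st=bot.read_state();print(st['position'])
im=bot.capture("side");crop(im,150,60,290,220,5,"pics/l_s.png")
im=bot.capture("top");crop(im,115,120,270,220,5,"pics/l_t.png")
print(tr(st,(.53,-.05,.37),RY(0)))
E
```

```text
[0.5637 0.3345 0.3755]
[-1.9281  0.0892  0.0196  0.006  -0.0025 -0.0851]
```

View pics/l_s.png

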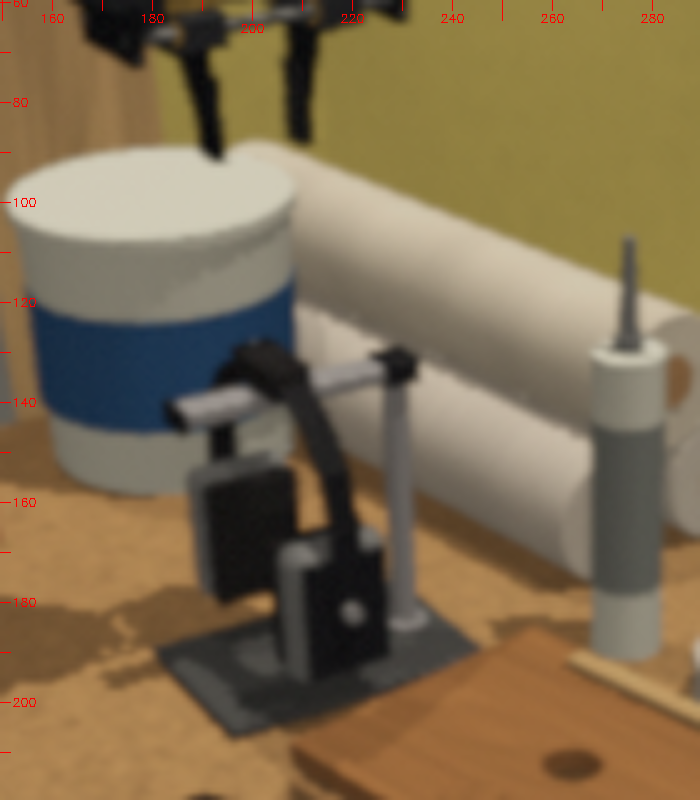

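View pics/l_t.png

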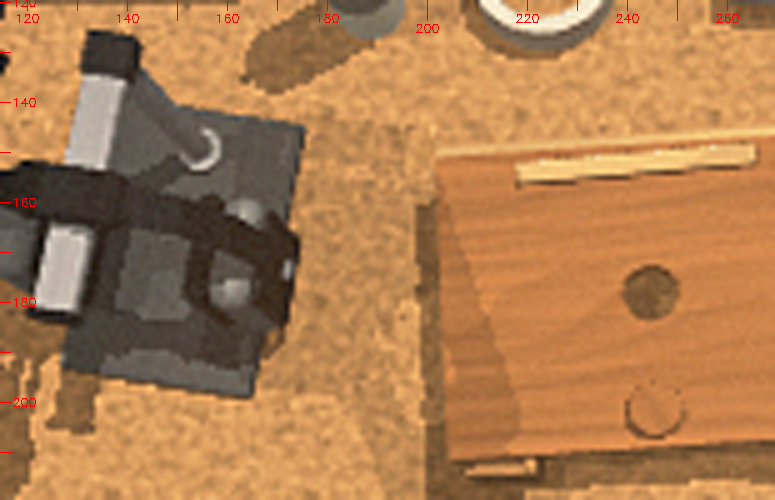

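Emit:
{"method": "carry_out", "body": {"targets": [[-0.1,0,0,0.006,-0.0025,0],[-0.3,0.02,0,0.006,-0.0025,-0.02],[-0.5,0.03,0,0.006,-0.0025,-0.04],[-0.7,0.04,0,0.006,-0.0025,-0.06],[-0.9,0.05,0,0.006,-0.0025,-0.08],[-1,0.05,0,0.006,-0.0025,-0.085],[-1,0.05,0,0.006,-0.0025,-0.085]]}}

```text
time_s: 12.48
position: [0.5448, 0.1323, 0.3708]
tcp_rot: [[0.004, 1.0, -0.009], [1.0, -0.004, -0.003], [-0.003, -0.009, -1.0]]
force: [0.1, -0.2, 0.2]
opening: 0.548
```

```bash
python3 - <<'E'
from R import *
st=bot.read_state();print(st['position'])
print(tr(st,(.535,-.055,.34),RY(0)))
E
```

```text
[0.5448 0.1323 0.3708]
[-0.9362 -0.0438  0.1572 -0.0058  0.0018 -0.0024]
```

Emit:
{"method": "carry_out", "body": {"targets": [[-0.15,0,0,-0.006,0.002,0],[-0.4,-0.02,0.05,-0.006,0.002,-0.002],[-0.65,-0.03,0.1,-0.006,0.002,-0.002],[-0.85,-0.04,0.15,-0.006,0.002,-0.002],[-0.93,-0.04,0.15,-0.006,0.002,-0.002],[-0.93,-0.04,0.15,-0.006,0.002,-0.002],[-0.93,-0.04,0.15,-0.006,0.002,-0.002],[-0.93,-0.04,0.15,-0.006,0.002,-0.002]]}}

```text
time_s: 13.48
position: [0.5359, -0.0524, 0.3417]
tcp_rot: [[-0.001, 1.0, 0.001], [1.0, 0.001, 0.001], [0.001, 0.001, -1.0]]
force: [-0.2, -0.3, 0.6]
opening: 0.549
```

```bash
python3 - <<'E'
from R import *
st=bot.read_state();print(st['position'],st['tcp_rot'],st['qvel'])
im=bot.capture("wrist");cv2.imwrite("pics/m_w.png",im)
p=np.array([.537,.018,.087]);u,v=proj("wrist",p,st);print(u,v);u=int(u);v=int(v)
crop(im,max(u-40,0),max(v-40,0),u+40,v+40,8,"pics/m_c.png")
np.save("st_m.npy",st,allow_pickle=True)
E
```

```text
[ 0.5359 -0.0524  0.3417] [[-0.0012  1.      0.0007]
 [ 1.      0.0012  0.0005]
 [ 0.0005  0.0007 -1.    ]] [-0.1662 -0.0921 -0.0018 -0.1023 -0.045  -0.0584]
261.3098734523155 104.45408703448308
```

View pics/m_c.png

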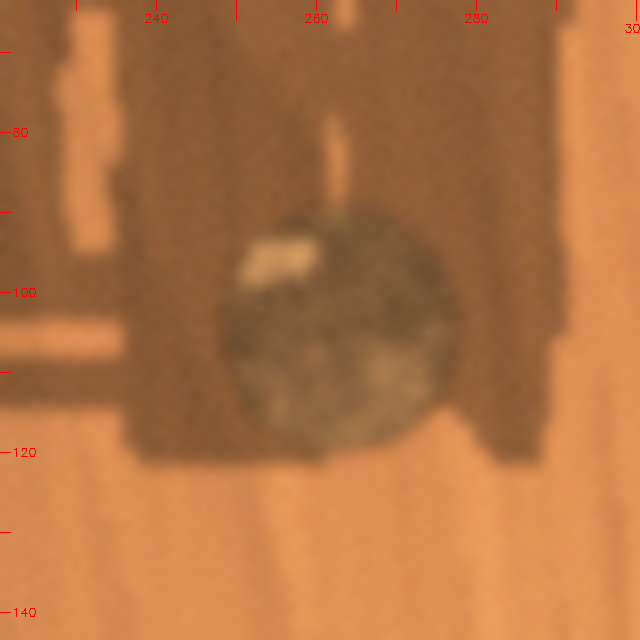

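Emit:
{"method": "carry_out", "body": {"targets": [[-0.15,0,0,0,0,0],[-0.4,0,0,0,0,0],[-0.65,0.0,0,0,0,0],[-0.9,0,0,0,0,0],[-1,0,0,0,0,0],[-1,0,0,0,0,0]]}}

```text
time_s: 14.28
position: [0.5362, -0.2527, 0.3414]
tcp_rot: [[0.0, 1.0, 0.001], [1.0, -0.0, 0.001], [0.001, 0.001, -1.0]]
force: [-0.5, 0.1, 0.3]
opening: 0.549
```

Emit:
{"method": "carry_out", "body": {"targets": [[-0.15,0,0,0,0,0],[-0.4,0,0,0,0,0],[-0.65,0.02,0,0,0,0],[-0.7,0.02,0,0,0,0],[-0.7,0.02,0,0,0,0],[-0.7,0.02,0,0,0,0]]}}

```text
time_s: 15.02
position: [0.5405, -0.3902, 0.3413]
tcp_rot: [[-0.002, 1.0, 0.0], [1.0, 0.002, 0.003], [0.003, 0.0, -1.0]]
force: [0.7, -0.1, -0.1]
opening: 0.551
```

```bash
python3 - <<'E'
from R import *
st=bot.read_state();print(st['position'],st['tcp_rot'],st['qvel'])
im=bot.capture("wrist");cv2.imwrite("pics/n_w.png",im)
for z in (.205,.06):print(proj("wrist",np.array([.5406,-.3372,z]),st))
np.save("st_n.npy",st,allow_pickle=True)
E
```

```text
[ 0.5405 -0.3902  0.3413] [[-0.0021  1.      0.0003]
 [ 1.      0.0021  0.0028]
 [ 0.0028  0.0003 -1.    ]] [-0.0464 -0.2859 -0.1378 -0.1696 -0.1729 -0.0876]
[260.7068 126.4873]
[260.5751 119.3026]
```

View pics/n_w.png

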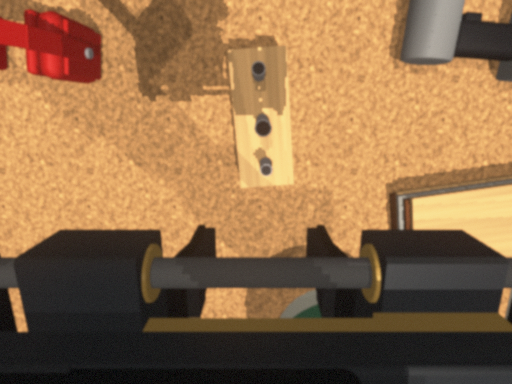

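```bash
python3 - <<'E'
from R import *
im=cv2.imread("pics/n_w.png");crop(im,225,40,300,190,5,"pics/n_c.png")
E
```

```text
(no output)
```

View pics/n_c.png

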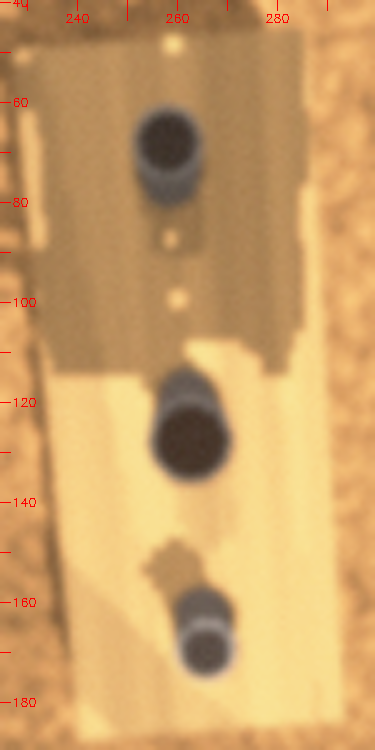

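```bash
python3 - <<'E'
from R import *
st=bot.read_state()
print(bp("wrist",262.7,127.8,.205,st))
print(tr(st,(.5422,-.3383,.182),RY(0)))
E
```

```text
[ 0.5423 -0.3385  0.205 ]
[ 0.2588  0.0085  0.798   0.0003 -0.0015  0.0013]
```

Emit:
{"method": "carry_out", "body": {"targets": [[0.1,0,0,0,0,0],[0.23,0.0085,0,0,-0.0015,0],[0.26,0.0085,0.1,0,-0.0015,0],[0.26,0.0085,0.25,0,-0.0015,0],[0.26,0.0085,0.35,0,-0.0015,0],[0.26,0.0085,0.42,0,-0.0015,0],[0.26,0.0085,0.42,0,-0.0015,0],[0.26,0.0085,0.42,0,-0.0015,0]]}}

```text
time_s: 16.08
position: [0.5427, -0.3382, 0.2586]
tcp_rot: [[-0.002, 1.0, 0.002], [1.0, 0.002, -0.001], [-0.001, 0.002, -1.0]]
force: [0.4, -0.0, 0.4]
opening: 0.551
```

```bash
python3 - <<'E'
from R import *
st=bot.read_state();print(st['position'],st['tcp_rot'])
im=bot.capture("wrist");cv2.imwrite("pics/o_w.png",im)
im=bot.capture("side");crop(im,310,120,420,320,4,"pics/o_s.png")
print(tr(st,(.5422,-.3383,.182),RY(0)))
E
```

```text
[ 0.5427 -0.3382  0.2586] [[-0.0024  1.      0.0019]
 [ 1.      0.0024 -0.0012]
 [-0.0012  0.0019 -1.    ]]
[-0.0002 -0.0032  0.3832  0.0012  0.0008  0.0016]
```

View pics/o_w.png

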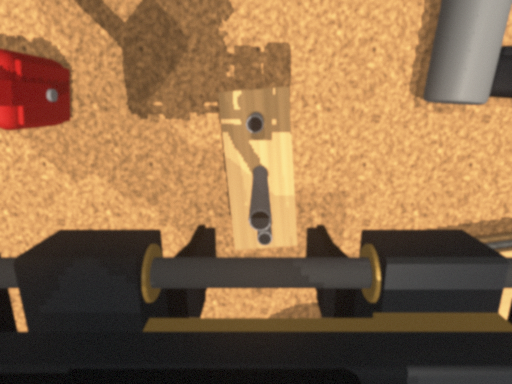

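View pics/o_s.png

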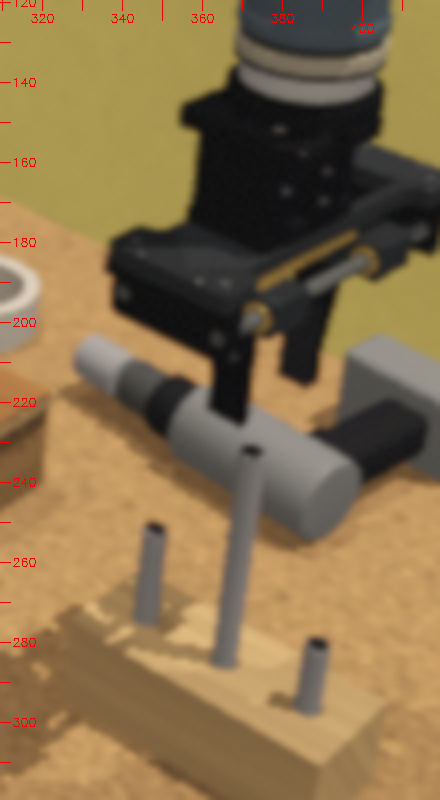

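Emit:
{"method": "carry_out", "body": {"targets": [[0,-0.003,0.08,0.001,0.001,0],[0,-0.003,0.18,0.001,0.001,0],[0,-0.003,0.28,0.001,0.001,0],[0,-0.003,0.35,0.001,0.001,0],[0,-0.003,0.383,0.001,0.001,0],[0,-0.003,0.383,0.001,0.001,0],[0,-0.003,0.383,0.001,0.001,0]]}}

```text
time_s: 17.05
position: [0.5427, -0.339, 0.1829]
tcp_rot: [[-0.002, 1.0, 0.002], [1.0, 0.002, -0.001], [-0.001, 0.002, -1.0]]
force: [-0.1, -0.6, 0.1]
opening: 0.549
```

Emit:
{"method": "carry_out", "body": {"targets": [[0,0,0,0,0,0],[0,0,0,0,0,0],[0,0,0,0,0,0],[0,0,0,0,0,0],[0,0,0,0,0,0],[0,0,0,0,0,0]], "jaw": -1}}

```text
time_s: 17.8
position: [0.5425, -0.339, 0.1829]
tcp_rot: [[-0.002, 1.0, 0.001], [1.0, 0.002, -0.001], [-0.001, 0.001, -1.0]]
force: [-1.6, -0.1, 0.3]
opening: 0.166
```

```bash
python3 - <<'E'
from R import *
st=bot.read_state();print(st['position'],st['tcp_rot'],st['force'],st['moment'],st['opening']*87)
im=bot.capture("side");crop(im,310,150,420,320,4,"pics/p_s.png")
E
```

```text
[ 0.5425 -0.339   0.1829] [[-0.0021  1.      0.0014]
 [ 1.      0.0021 -0.0009]
 [-0.0009  0.0014 -1.    ]] [-1.5932 -0.118   0.3469] [-0.0603  0.2504 -0.0138] 14.399370323688965
```

View pics/p_s.png

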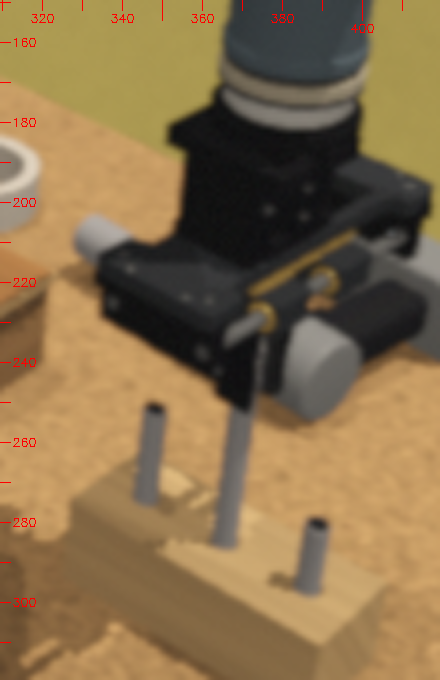

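Emit:
{"method": "carry_out", "body": {"targets": [[0,0,-0.04,0,0,0],[0,0,-0.1,0,0,0],[0,0,-0.17,0,0,0],[0,0,-0.24,0,0,0],[0,0,-0.34,0,0,0],[0,0,-0.46,0,0,0],[0,0,-0.58,0,0,0],[0,0,-0.68,0,0,0],[0,0,-0.72,0,0,0],[0,0,-0.72,0,0,0],[0,0,-0.72,0,0,0]]}}

```text
time_s: 19.23
position: [0.5419, -0.3385, 0.326]
tcp_rot: [[-0.002, 1.0, -0.0], [1.0, 0.002, 0.0], [0.0, -0.0, -1.0]]
force: [-1.0, 1.0, -0.7]
opening: 0.16
```

```bash
python3 - <<'E'
from R import *
st=bot.read_state();print(st['position'],st['tcp_rot'],st['force'],st['moment'],st['opening']*87)
im=bot.capture("side");crop(im,310,80,420,320,3,"pics/q_s.png")
im=bot.capture("wrist");cv2.imwrite("pics/q_w.png",im)
E
```

```text
[ 0.5419 -0.3385  0.326 ] [[-0.0021  1.     -0.0001]
 [ 1.      0.0021  0.0004]
 [ 0.0004 -0.0001 -1.    ]] [-0.974   0.9971 -0.6581] [-0.0553  0.048   0.017 ] 13.916945789300783
```

View pics/q_s.png

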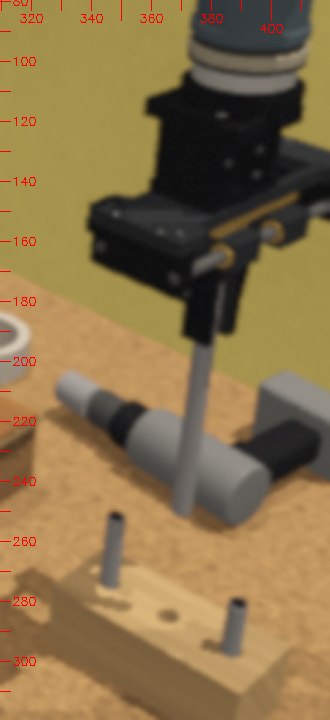

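View pics/q_w.png

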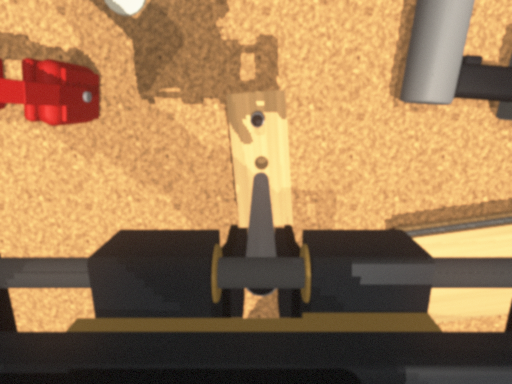

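```bash
python3 - <<'E'
from R import *
st=bot.read_state()
P=np.array(st['position'])
for d in (.0,.04,.08,.12,.168):
    q=P-[0,0,d];print(d,proj("wrist",q,st),proj("side",q))
print(proj("wrist",P+[.01,0,-.168],st),proj("wrist",P+[0,.01,-.168],st),proj("side",P+[.01,0,-.168]),proj("side",P+[0,.01,-.168]))
crop(cv2.imread("pics/q_w.png"),225,160,300,240,8,"pics/q_w2.png")
crop(bot.capture("side"),350,180,400,265,9,"pics/q_s2.png")
E
```

```text
0.0 [260.6929 258.1863] [380.4859 183.7836]
0.04 [260.6534 227.8003] [378.1192 200.889 ]
0.08 [260.6269 207.4415] [375.8493 217.295 ]
0.12 [260.6079 192.8494] [373.6704 233.0437]
0.168 [260.5912 180.0023] [371.1682 251.1287]
[270.9459 180.0138] [260.6036 169.8102] [374.0393 249.3375] [367.5287 249.0451]
```

View pics/q_w2.png

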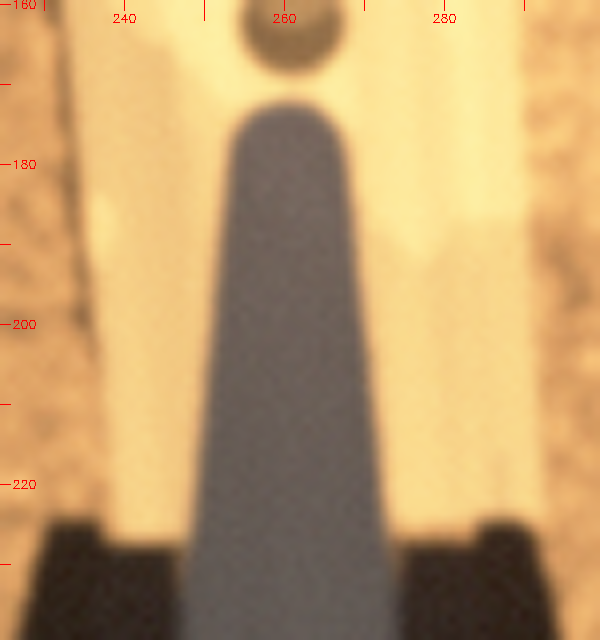

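View pics/q_s2.png

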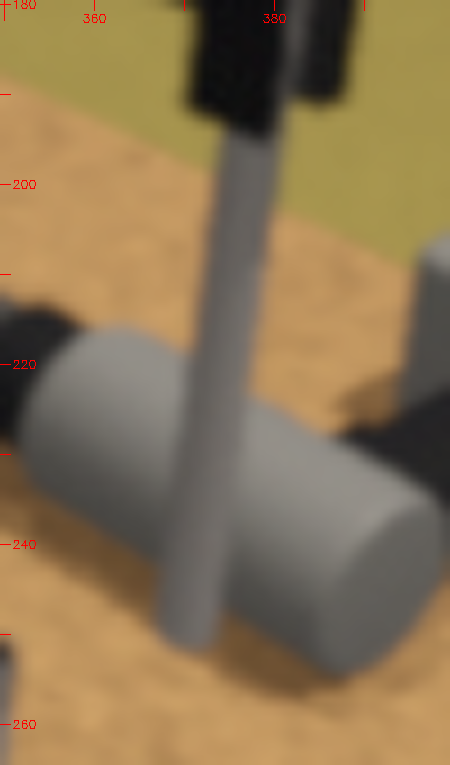

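Emit:
{"method": "carry_out", "body": {"targets": [[0.05,0,0,0,0,0],[0.15,0,0,0,0,0],[0.3,0,0,0,0,0],[0.45,0,0,0,0,0],[0.6,0,0,0,0,0],[0.75,0,0,0,0,0],[0.87,0,0,0,0,0],[0.9,0,0,0,0,0],[0.9,0,0,0,0,0]]}}

```text
time_s: 20.5
position: [0.5418, -0.1585, 0.3261]
tcp_rot: [[-0.003, 1.0, 0.0], [1.0, 0.003, -0.0], [-0.0, 0.0, -1.0]]
force: [0.3, -1.0, -1.3]
opening: 0.161
```

```bash
python3 - <<'E'
from R import *
st=bot.read_state();print(st['position'])
print(tr(st,(.5392,.0175,.326),RY(0)))
E
```

```text
[ 0.5418 -0.1585  0.3261]
[ 0.8802 -0.0103  0.0003  0.0002  0.0003  0.0018]
```

Emit:
{"method": "carry_out", "body": {"targets": [[0.05,0,0,0,0,0],[0.15,0,0,0,0,0],[0.3,0,0,0,0,0],[0.45,0,0,0,0,0],[0.6,-0.01,0,0,0,0],[0.75,-0.01,0,0,0,0.002],[0.85,-0.01,0,0,0,0.002],[0.88,-0.01,0,0,0,0.002],[0.88,-0.01,0,0,0,0.002],[0.88,-0.01,0,0,0,0.002]]}}

```text
time_s: 21.75
position: [0.5394, 0.0167, 0.326]
tcp_rot: [[0.001, 1.0, 0.0], [1.0, -0.001, -0.001], [-0.001, 0.0, -1.0]]
force: [0.7, -0.9, -0.9]
opening: 0.162
```

```bash
python3 - <<'E'
from R import *
st=bot.read_state();print(st['position'],st['tcp_rot'])
im=bot.capture("wrist");cv2.imwrite("pics/r_w.png",im);crop(im,220,140,305,240,7,"pics/r_w2.png")
im=bot.capture("side");cv2.imwrite("pics/r_s.png",im);crop(im,230,140,320,240,7,"pics/r_s2.png")
im=bot.capture("top");crop(im,215,150,275,200,9,"pics/r_t2.png")
P=st['position']-[0,0,.168];print(proj("wrist",P,st),proj("side",P))
print([proj(c,np.array([.5392,.0178,.087]),st) for c in ("wrist","side","top")])
E
```

```text
[0.5394 0.0167 0.326 ] [[ 0.0012  1.      0.0003]
 [ 1.     -0.0012 -0.0009]
 [-0.0009  0.0003 -1.    ]]
[260.4902 179.7665] [264.8371 190.8851]
[array([260.2597, 165.3966]), array([264.5712, 213.0614]), array([244.5978, 177.2841])]
```

View pics/r_w2.png

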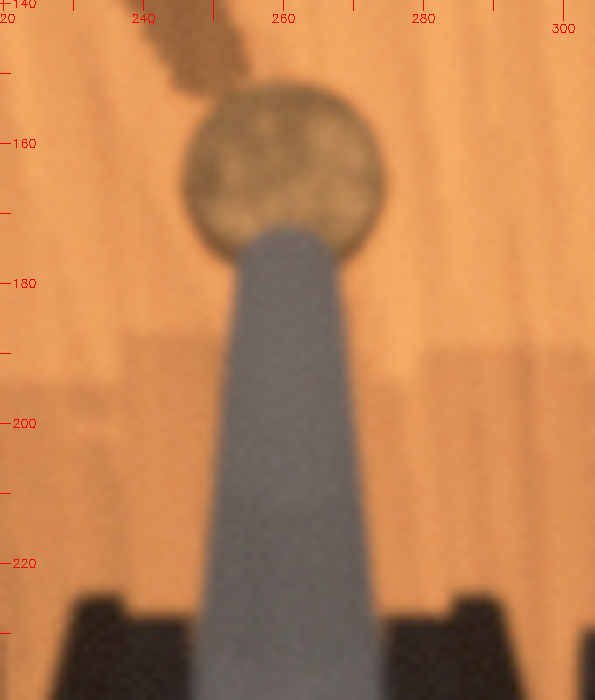

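View pics/r_s2.png

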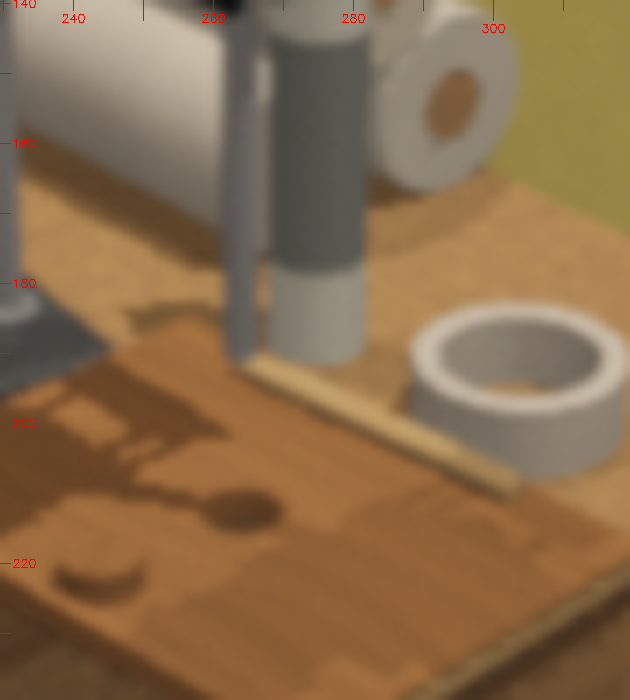

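View pics/r_t2.png

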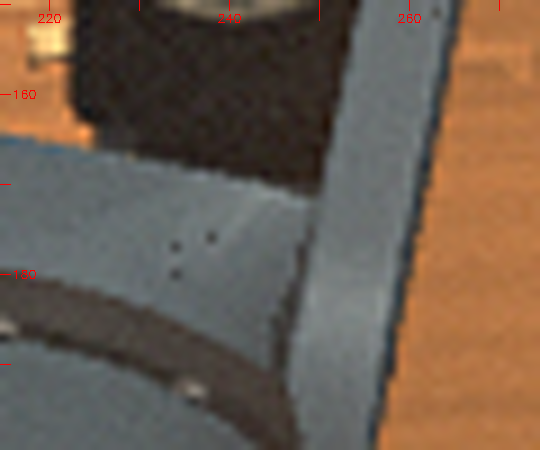

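Emit:
{"method": "carry_out", "body": {"targets": [[0.003,0,0.05,0,0,0],[0.003,0,0.12,0,0,0],[0.003,0,0.2,0,0,0],[0.003,0,0.26,0,0,0],[0.003,0,0.28,0,0,0],[0.003,0,0.28,0,0,0],[0.003,0,0.28,0,0,0]]}}

```text
time_s: 22.78
position: [0.5398, 0.0172, 0.2705]
tcp_rot: [[0.001, 1.0, 0.001], [1.0, -0.001, -0.001], [-0.001, 0.001, -1.0]]
force: [0.1, 0.3, -1.2]
opening: 0.166
```

```bash
python3 - <<'E'
from R import *
st=bot.read_state();print(st['position'],st['tcp_rot'],st['force'])
im=bot.capture("wrist");cv2.imwrite("pics/s_w.png",im);crop(im,220,140,305,240,7,"pics/s_w2.png")
im=bot.capture("side");cv2.imwrite("pics/s_s.png",im);crop(im,235,160,295,235,9,"pics/s_s2.png")
P=st['position']-[0,0,.168];print(proj("wrist",P,st),proj("side",P))
print([proj(c,np.array([.5392,.0178,.087]),st) for c in ("wrist","side")])
E
```

```text
[0.5398 0.0172 0.2705] [[ 0.0014  1.      0.0014]
 [ 1.     -0.0014 -0.0008]
 [-0.0008  0.0014 -1.    ]] [ 0.1278  0.2919 -1.1591]
[260.3009 179.7769] [264.8674 208.3137]
[array([259.68  , 175.7936]), array([264.5712, 213.0614])]
```

View pics/s_w2.png

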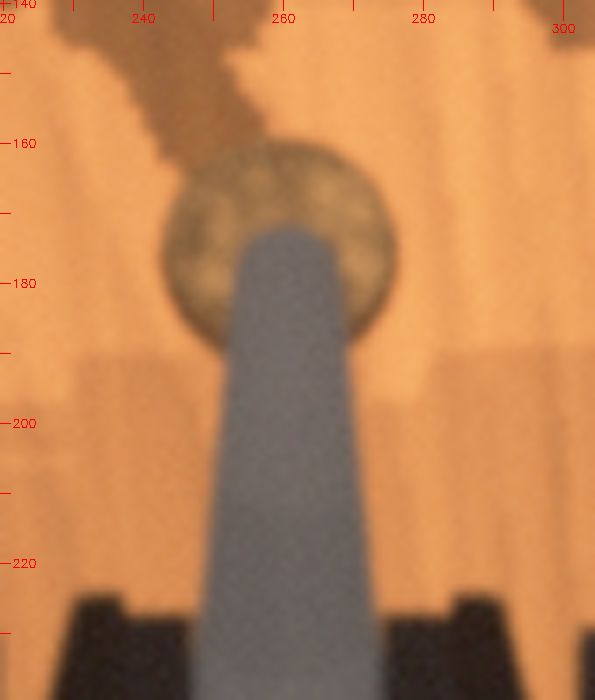

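View pics/s_s2.png

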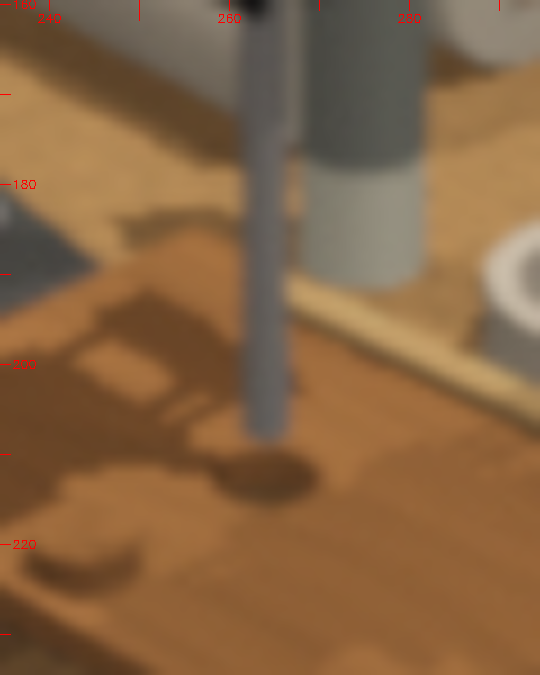

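Emit:
{"method": "carry_out", "body": {"targets": [[0,-0.002,0.01,0,0.0005,0],[0,-0.003,0.04,0,0.0005,0],[0,-0.003,0.08,0,0.0005,0],[0,-0.003,0.12,0,0.0005,0],[0,-0.003,0.16,0,0.0005,0],[0,-0.003,0.16,0,0.0005,0]]}}

```text
time_s: 23.62
position: [0.5386, 0.0173, 0.2376]
tcp_rot: [[0.001, 1.0, -0.001], [1.0, -0.001, 0.0], [0.0, -0.001, -1.0]]
force: [-1.1, 0.0, -0.9]
opening: 0.161
```

```bash
python3 - <<'E'
from R import *
st=bot.read_state();print(st['position'],st['tcp_rot'],st['force'])
im=bot.capture("wrist");cv2.imwrite("pics/t_w.png",im);crop(im,220,140,305,240,7,"pics/t_w2.png")
E
```

```text
[0.5386 0.0173 0.2376] [[ 0.0014  1.     -0.0006]
 [ 1.     -0.0014  0.0004]
 [ 0.0004 -0.0006 -1.    ]] [-1.1346  0.0407 -0.9107]
```

View pics/t_w2.png

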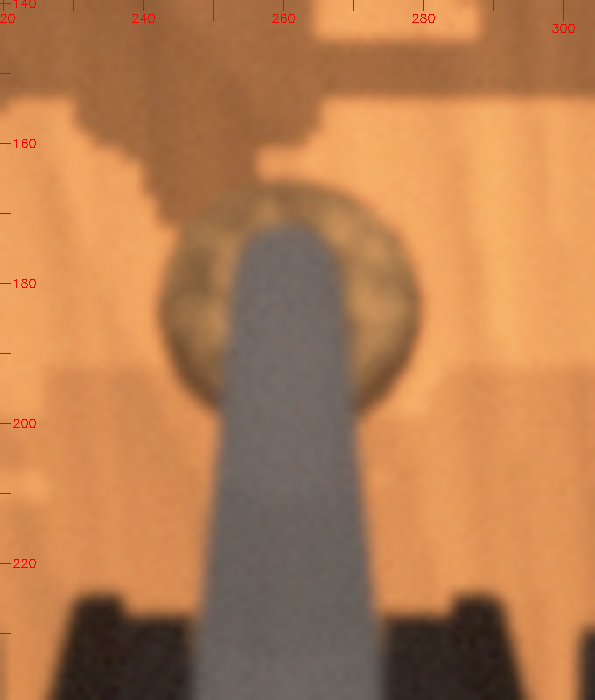

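Emit:
{"method": "carry_out", "body": {"targets": [[0,0.002,0.01,0,0,0],[0,0.002,0.04,0,0,0],[0,0.002,0.08,0,0,0],[0,0.002,0.12,0,0,0],[0,0.002,0.15,0,0,0],[0,0.002,0.17,0,0,0],[0,0.002,0.17,0,0,0],[0,0.002,0.17,0,0,0],[0,0.002,0.17,0,0,0]]}}

```text
time_s: 24.8
position: [0.5396, 0.0172, 0.2044]
tcp_rot: [[0.001, 1.0, 0.001], [1.0, -0.001, 0.0], [0.0, 0.001, -1.0]]
force: [0.4, 0.3, -0.6]
opening: 0.165
```

```bash
python3 - <<'E'
from R import *
st=bot.read_state();print(st['position'],st['tcp_rot'],st['force'],st['opening'],st['qvel'])
im=bot.capture("wrist");cv2.imwrite("pics/u_w.png",im);crop(im,220,140,305,240,7,"pics/u_w2.png")
im=bot.capture("side");cv2.imwrite("pics/u_s.png",im);crop(im,170,100,320,240,5,"pics/u_s2.png")
print(bot.read_state()['position'],proj("wrist",np.array([.5392,.0178,.087]),st))
E
```

```text
[0.5396 0.0172 0.2044] [[ 0.0014  1.      0.0012]
 [ 1.     -0.0014  0.0001]
 [ 0.0001  0.0012 -1.    ]] [ 0.3793  0.2974 -0.6107] 0.1645747376598328 [-0.1198 -0.0496  0.1017  0.0511  0.0465  0.0203]
[0.5395 0.0172 0.2043] [259.8802 192.8938]
```

View pics/u_w2.png

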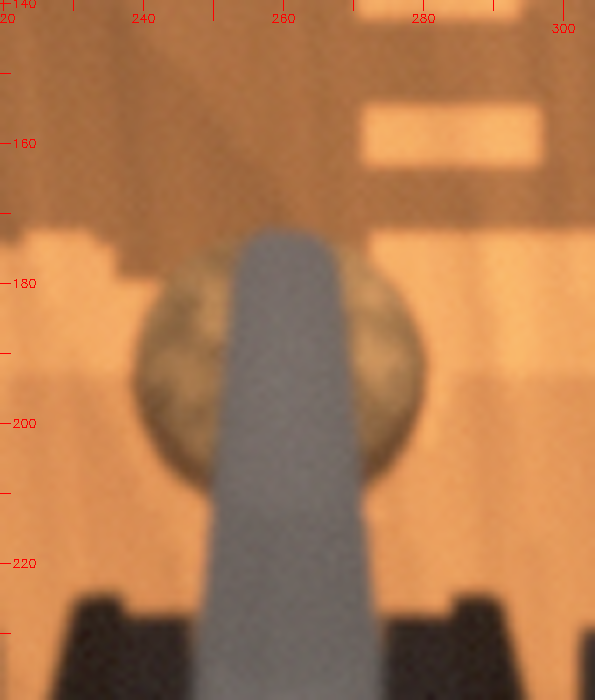

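View pics/u_s2.png

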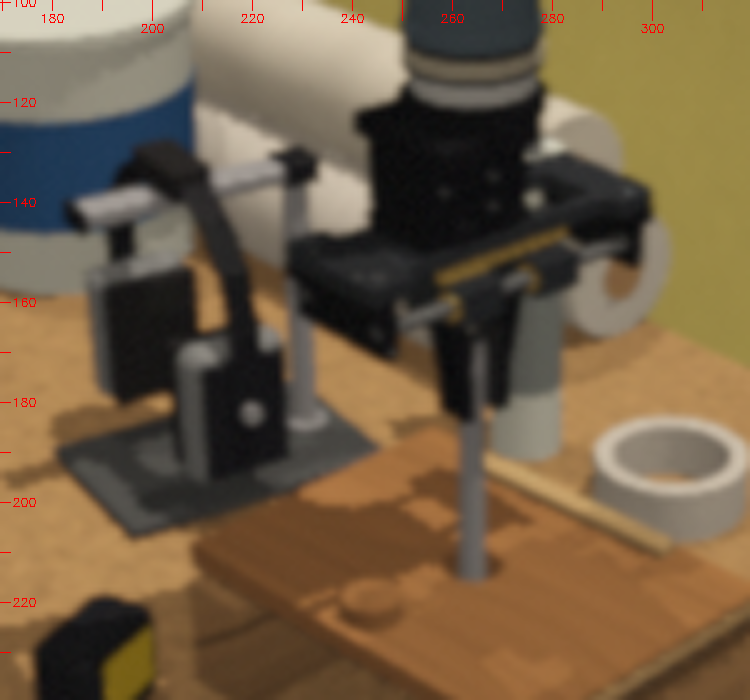

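The wrist view shows the pipe (column 260.5) centred in the hole (columns 239 to 280.5). The side view shows the muffs hanging level on the bar, so I'm handing in.

```bash
python3 - <<'E'
from rig import bot
st=bot.read_state();print(st['time_s'],st['position'],st['qvel'],st['opening'])
print(bot.hand_in())
E
```

```text
24.9 [0.53952534 0.01719902 0.20434557] [ 0.10187288  0.05608594  0.1062125  -0.01035561  0.00898484  0.00135987] 0.16246133416104097
the job is handed in; nothing more can be done
None
```

I hung the ear defenders on the grey stand's bar and let go of them. Then I took the longest pipe from the middle socket and lowered it through the hole, and I handed in at 24.9 s with the pipe still held. The hand-in gave no verdict.

- **Ear defenders:** in the last side view they hang level on the bar, with a cup on either side and clear of the floor sample.
- **Pipe in the hole:** the wrist view puts the pipe within about 0.6 mm of the hole's centre, and it looks upright. Its lower end is about 51 mm below the board's top, worked out from the tool height. The measured force stayed within about 1.2 N while lowering it, so there was no sign of it touching the floor sample.
- **Grip:** the pipe was held firmly at the end, with the jaws open about 14 mm and the arm almost still.
- **Disagreement:** the top and wrist cameras differed by about 2 mm on where the hole and pipe were in x. I relied on the wrist camera. The side camera's view of the pipe against the hole agreed with it to about 1 mm.
- **Other objects:** I saw no sign of any of them having moved, but I didn't measure them again at the end.

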